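# Turn the small wheel by its spokes until the valve is on top

### The arm

A 6-joint arm with a two-finger parallel gripper is mounted at the origin on a cart in front of the work surface, level with it; the furniture and walls round the work are solid. World frame = base frame: x ahead of the robot, y to its left, z up, the work surface at z = 0. Lengths are in mm, angles in degrees, forces in N, time in s.
With the tool pointing down it reaches from about 300 to 875 mm from the base axis. Payload 6.4 kg.
Tool frame: the origin (TCP) lies on the centre line of the jaws, within the pads' length; the fingertips stand 17 mm ahead of it and the grasp point (between the pads) lies 2 mm behind it; z points along the fingers, y is the direction in which the jaws open and shut (so a half turn about z gives the same grasp; the last joint's range is limited). The gripper opens to 88 mm and grips with 3 to 60 N. Pads are 18 mm wide; open, the fingers measure 123 mm over their backs; the gripper's body (75 mm by 187 mm) begins 45 mm behind the grasp point.
Start: joints at [-75.361, 10.359, 92.074, -0, 77.567, -11.82], TCP at [256.215, -514.777, 255.714] pointing down, gripper open.
Joint ranges: [-171.53, 171.53], [-51.25, 118.39], [17.06, 147.69], [-65.23, 245.23], [0, 150.52], [-178.68, 178.68]. Speed limits (degrees/s): [147.25, 147.25, 172.46, 180, 180, 180].

### API

Orientations are given as [roll, pitch, yaw] about the fixed x, y, z axes, in that order (R = Rz(yaw) Ry(pitch) Rx(roll)).
In Python, from rig import arm, grip, state, imaging gives the robot as it stands. Calls block until the motion is done:
- arm.reach(position, orientation): joint-space move of the TCP to a pose.
- arm.move_l(position, rotation=None, feed=150, f_stop=None): straight line of the TCP; rotation=None keeps the orientation; feed is the mean speed in mm/s. With f_stop (N) it stops when the force on the tool has changed by that much, and returns True; else False.
- arm.goto_joints(angles): joint-space move.
- grip(opening, newtons=None): finger opening in mm; newtons is the grip in N (None keeps the last); returns when the fingers have stopped.
- arm.dwell(seconds).
- arm.inverse_kinematics(position, orientation): joint angles nearest the present ones, or None.
- state(): the state.
- imaging.capture(name): name is "scene" or "top"; returns the picture (400x640x3 uint8, red, green, blue); there is no depth.
- imaging.camera_info(name): a dict with "fovy" (degrees; the focal length in pixels is half the picture's height over the tangent of half this angle, whatever the lens; pixels are square), "cx", "cy" (the principal point, pixels), "dist_coeffs" ([k1, k2, p1, p2, k3] as OpenCV has them; the pictures are not rectified), "rvec" (rotation vector, rad) and "tvec" (3), from world to camera coordinates, as OpenCV has them. Camera axes: x right, y down, z forward; pixel columns grow to the right and rows downward; lengths in mm; the calibration is good to about 2 mm. A picture is of the moment at which its call begins. camera_info takes no time and is no camera call.
A pose or a line that the arm cannot do raises arm.PlanningError and nothing moves.
- arm.finish_job(): hands the job in, once; it reports no verdict.
The state is a dict: "time": time; "joint_pos": joint angles; "qd": joint speeds; "joint_torque": joint torques, N m; "position": TCP position; "orientation": TCP orientation; "force": force on the tool from outside, world axes, zero at the start; "wrist_torque": the same for the moment, N m; "grip_width": finger opening in mm.
Only numpy, scipy, OpenCV 4.12 (cv2) and the standard library are available. Lean on these libraries where they do the work, as an engineer would, in place of code of your own. Each camera call takes 0.05 s, during which the arm holds its last target.

### The job

The small wheel on the stand is about to be pumped up. Through the opening above the wire guard, push its spokes one after another with a fingertip until the valve with the red cap is at the very top of the wheel, straight above the hub, and leave the wheel at rest there. Push gently and do not grip the wheel, and leave the things round the stand where they are.

Things in the scene. Friction and masses are not known exactly. Their poses are not given: they have to be found in the camera images.
- stand_frame: The wheel's dark tubular stand: fixed, does not turn with the wheel. Origin at the hub's centre, 160 mm above the table. The wheel's face leans back 45 degrees. z: along the axle out of the face, towards the robot and up at 45 degrees. x: up the sloping face to the top of the wheel. y: to the left seen from the robot. Behind the wheel it is free to z = -40 mm except for the axle.
- guard_top (a point): Middle of the top bar of the dark wire guard, fixed in front of the lower part of the wheel: in the stand frame's axes at x = 20, y = 0, z = 40 mm. The guard spans z = 36 to 44, x = -134 to 24, y = -149 to 149 mm, bars 25 mm apart. Above it the wheel's face is open.
- wheel (a joint): Turn of the wheel. 0 or a whole turn: valve at the top; grows counter-clockwise seen from the robot (valve going from the top to the left). Turns endlessly both ways; it weighs 0.4 kg and a drag of 0.12 N m (1.6 N at 75 mm from the axle) holds it when left. At the start the valve is 115 to 180 degrees from the top, either side, seen through the guard.
- spokes: Five straight white spokes and hub, turning with the wheel; origin at the hub's centre, z along the axle, x towards the valve. Spokes at 36, 108, 180, 252, 324 degrees from the valve, from the hub (radius 30 mm, out to z = 32 mm) to the tyre, 14 mm wide, z = -10 to 10 mm; open right through between them. Tyre: radius 155 mm outside, 117 mm at the rim inside, z = -18 to 18 mm.
- valve_cap (a point): The valve's red cap, 10 mm across, on a short stem standing inward from the rim, midway between two spokes; this point, near the cap's inner end, turns with the wheel 100 mm from the axle, 12 mm in front of the wheel's middle plane; the cap reaches in to 94 mm from the axle.
- siphon_jar: Loose glass jar with a siphon cap, 34 mm across and 72 mm high, left of the stand; origin under its centre. To be left alone.
- mix_cup: Loose white plastic mixing cup, 60 mm across and 42 mm high, right of and nearer than the stand; origin under its centre. To be left alone.
- paint_bottle: Loose blue paint bottle, 37 mm across and 96 mm high, behind the stand; origin under its centre. To be left alone.
- eraser: Loose eraser in a blue sleeve, 48 x 21 mm and 13 mm high, behind the stand; origin under its centre. To be left alone.

How it is judged (in metres and radians):
On the way:
1. a finger pushes a spoke (contact force between the fingers and spokes above 0.5 N).
At the end, for the whole second after the job is handed in: The valve's red cap is at the top of the wheel, no more than 12 mm (about 7 degrees) to the left or right of the line straight up the wheel's face from the hub; the wheel is at rest; the jar, cup, bottle and eraser have moved less than 20 mm (y of valve_cap in the frame of stand_frame between -0.012 and 0.012 m and x of valve_cap in the frame of stand_frame above 0.09 m and velocity of joint wheel between -0.05 and 0.05 rad/s and distance of each of siphon_jar, mix_cup, paint_bottle, eraser from where it was at the start of the episode below 0.02 m); the robot touches nothing.
It fails at once if the fingers press the spokes and hub with more than 35 N (pushed hard, or gripped) (contact force between the fingers and spokes above 35 N).
It fails at once if the jar, cup, bottle or eraser is moved more than 20 mm or lifted (distance of any of siphon_jar, mix_cup, paint_bottle, eraser from where it was at the start of the episode above 0.02 m).
It also fails if it takes over 54 s, if anything falls off the work surface, if the arm or the gripper's body presses on something with over 40 N, if the wrist force passes 120 N, or if a joint passes its speed limit or range.

## Working session

There is one attempt and no reset: what is moved stays moved. The work goes in short steps, each a Python script; the robot and the scene stay as the last script left them, time stands still between calls to the robot, and variables do not carry over. Pictures are saved under pics/ and viewed, and the job is handed in when it is done.

```bash
ls; mkdir -p pics; python3 - <<'E'
from rig import arm, grip, state, imaging
import cv2
for n in ("scene","top"):
    im=imaging.capture(n); cv2.imwrite(f"pics/{n}0.png",im[:,:,::-1]); print(n,imaging.camera_info(n))
print(state())
E
```

```text
pics
scene {'fovy': 54.24933078799303, 'cx': 321.0898222684021, 'cy': 201.89637584694097, 'dist_coeffs': array([0.01008437, 0.        , 0.        , 0.        , 0.        ]), 'rvec': array([ 2.05630877, -0.00727763, -0.00822684]), 'tvec': array([-553.92029563,   64.21085543, 1079.07978017])}
top {'fovy': 55.211837477862225, 'cx': 319.4325933604868, 'cy': 205.038073613303, 'dist_coeffs': array([0.02508755, 0.        , 0.        , 0.        , 0.        ]), 'rvec': array([ 2.12973077, -2.1116345 ,  0.18256189]), 'tvec': array([-142.35289776,  580.02441477,  955.92532967])}
{'time': 0.1, 'joint_pos': array([-7.53609650e+01,  1.03969957e+01,  9.21254139e+01,  3.02605672e-04,
        7.75691793e+01, -1.18198550e+01]), 'qd': array([-0.08168253, -0.07218089, -0.11923444, -0.04579082,  0.01526506,
        0.00084358]), 'joint_torque': array([ 3.62308774e-04, -4.34821880e+01, -3.42695439e+01,  7.04631326e-02,
        3.40165431e-02, -3.56492512e-05]), 'position': array([ 256.0948864 , -514.30593831,  254.91084275]), 'orientation': array([-1.79910414e+02, -1.90497771e-02,  2.64588097e+01]), 'force': array([-0.3032598 , -0.5038348 ,  0.82713273]), 'wrist_torque': array([ 0.00262623, -0.00218675, -0.0443995 ]), 'grip_width': 88.2245172609475}
```

View pics/scene0.png

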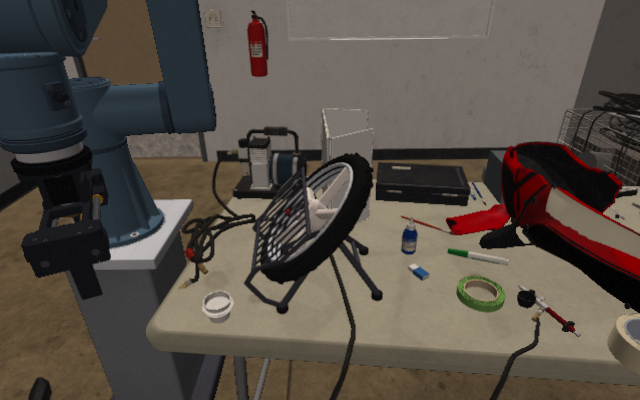

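View pics/top0.png

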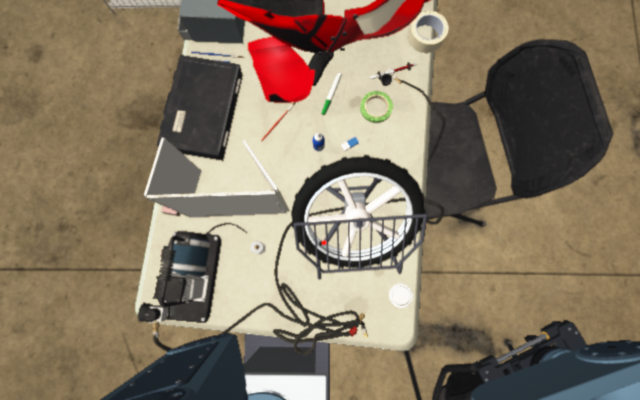

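The top view shows the wheel with its hub near (358,214) and the red cap seen through the guard at about (323,243), lower left. I'll zoom in on the wheel and then fit the pose.

```bash
python3 - <<'E'
import cv2
im=cv2.imread("pics/top0.png")[145:285,280:440]; cv2.imwrite("pics/topz.png",cv2.resize(im,None,fx=5,fy=4.285714*1.0/1.0 if 0 else 4.2857,interpolation=cv2.INTER_CUBIC)[:600,:800])
im=cv2.imread("pics/scene0.png")[140:320,220:420]; cv2.imwrite("pics/scenez.png",cv2.resize(im,None,fx=3.3,fy=3.3,interpolation=cv2.INTER_CUBIC))
E
```

```text
(no output)
```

View pics/topz.png

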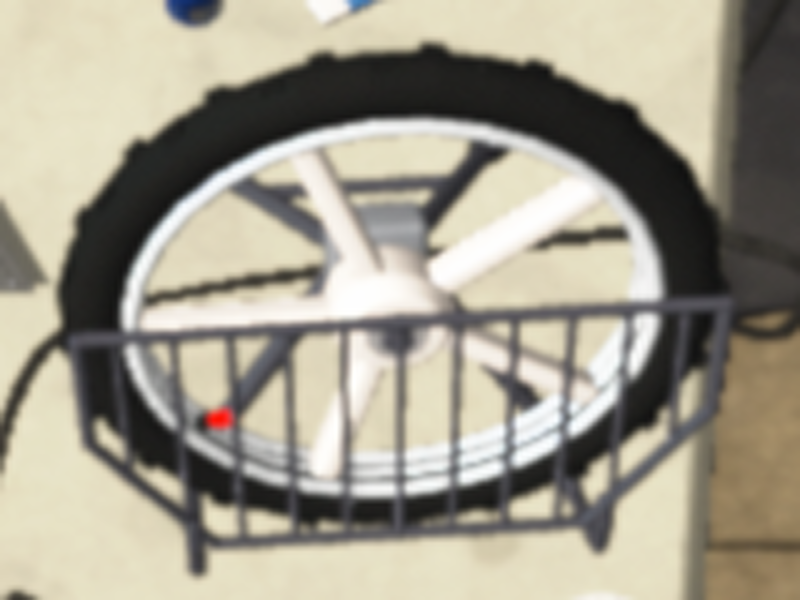

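View pics/scenez.png

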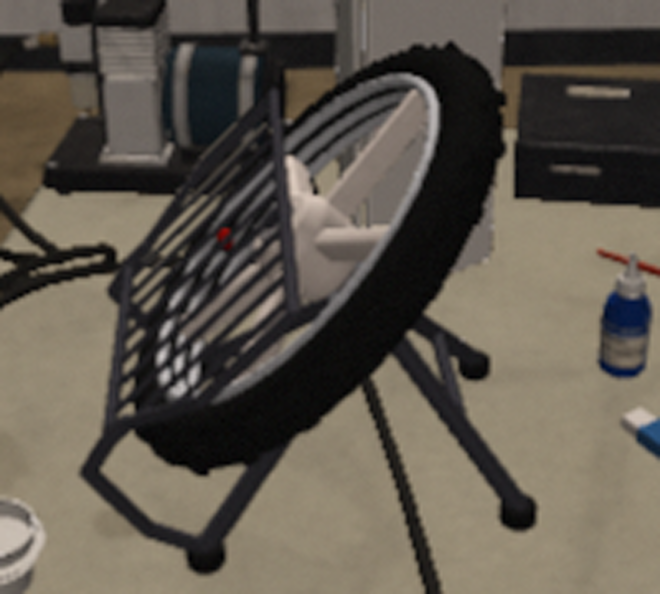

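```bash
cat > h.py <<'E'
import numpy as np, cv2
from scipy.optimize import least_squares
from rig import arm, grip, state, imaging
def proj(n,P):
    c=imaging.camera_info(n); f=200/np.tan(np.radians(c['fovy'])/2)
    K=np.array([[f,0,c['cx']],[0,f,c['cy']],[0,0,1.]])
    return cv2.projectPoints(np.array(P,float).reshape(-1,1,3),c['rvec'],c['tvec'],K,c['dist_coeffs'])[0].reshape(-1,2)
def Rs(yaw): # columns: stand axes in world, facing the robot at yaw 0
    s=np.sqrt(.5); R=np.array([[s,0,-s],[0,1,0],[s,0,s]])
    c,d=np.cos(yaw),np.sin(yaw)
    return np.array([[c,-d,0],[d,c,0],[0,0,1]])@R
def toW(p,q): return np.array([p[0],p[1],160.])+np.atleast_2d(q)@Rs(p[2]).T
def wp(th,r,a,z): # wheel point, a deg from valve
    t=th+np.radians(a); return [r*np.cos(t),r*np.sin(t),z]
E
cat > fit.py <<'E'
from h import *
z=lambda u,v:(280+u/5,145+v/4.2857)
zs=lambda u,v:(220+u/3.3,140+v/3.3)
def model(p):
    G=[[20,149,40],[20,-149,40]]
    v=wp(p[3],100,0,12)
    a=proj('top',toW(p,G+[v]+[wp(p[3],117,k,10) for k in (36,108,252,324)]))
    b=proj('scene',toW(p,G+[v]))
    return np.vstack([a,b])
# visible spokes ends order guessed by angle: valve lower left; going CCW (down, right)
obs=[z(68,340),z(730,300),z(220,420),z(325,475),z(592,388),z(302,160),z(140,320),zs(275,90),zs(293,310),zs(225,238)]
obs=np.array(obs)
best=None
for t in (1.8,2.1,2.4):
    s=least_squares(lambda p:(model(p)-obs).ravel(),[550,-150,0.,t],x_scale=[10,10,.1,.1],loss='soft_l1')
    if best is None or s.cost<best.cost:best=s
p=best.x;print(p,np.degrees(p[2:]));print(np.round(model(p)-obs,1))
E
python3 fit.py
```

```text
[ 5.37001656e+02 -2.27916242e+02  7.56396492e-02  2.23469747e+00] [  4.33383266 128.0387338 ]
[[-0.8 -0.9]
 [ 0.9 -0.6]
 [ 1.4 -1.6]
 [-0.  -0.4]
 [-0.2  1.7]
 [-0.8 -4. ]
 [-0.2  3.3]
 [-1.1 -0.4]
 [-0.3  2.1]
 [-0.5 -0.9]]
```

```bash
cat >> h.py <<'E'
from scipy.spatial.transform import Rotation
PZ=np.array([537.0,-227.9,0.0756])
RAD=63.
def pose(phi,zt,sgn=1,p=PZ,r=RAD):
    """TCP pose; phi deg (finger angle), zt = fingertip z in the stand frame"""
    f=np.radians(phi); e=np.array([np.cos(f),np.sin(f),0])
    pos=toW(p,[r*e[0],r*e[1],zt+17])[0]
    y=sgn*e; z=np.array([0,0,-1.]); x=np.cross(y,z)
    R=Rs(p[2])@np.column_stack([x,y,z])
    return pos,Rotation.from_matrix(R).as_euler('xyz',degrees=True)
E
python3 - <<'E'
from h import *
for s in (1,-1):
  for phi in (44,20,0,-20,-40):
    for zt in (120,-4):
      q=arm.inverse_kinematics(*pose(phi,zt,s)); print(s,phi,zt,None if q is None else np.round(q))
E
```

```text
1 44 120 [ -59.  -21.  127.   47.   60. -127.]
1 44 -4 [ -47.   -1.  123.   56.   41. -133.]
1 20 120 [ -59.  -18.  124.   47.   60. -103.]
1 20 -4 [ -48.    0.  120.   55.   43. -108.]
1 0 120 [-60. -16. 122.  47.  61. -84.]
1 0 -4 [-49.   2. 118.  54.  44. -89.]
1 -20 120 [-62. -13. 120.  48.  61. -66.]
1 -20 -4 [-51.   4. 116.  55.  45. -70.]
1 -40 120 [-64. -11. 119.  48.  62. -49.]
1 -40 -4 [-53.   6. 115.  55.  46. -53.]
-1 44 120 [-59. -21. 127.  47.  60.  53.]
-1 44 -4 [-47.  -1. 123.  56.  41.  47.]
-1 20 120 [-59. -18. 124.  47.  60.  77.]
-1 20 -4 [-48.   0. 120.  55.  43.  72.]
-1 0 120 [-60. -16. 122.  47.  61.  96.]
-1 0 -4 [-49.   2. 118.  54.  44.  91.]
-1 -20 120 [-62. -13. 120.  48.  61. 114.]
-1 -20 -4 [-51.   4. 116.  55.  45. 110.]
-1 -40 120 [-64. -11. 119.  48.  62. 131.]
-1 -40 -4 [-53.   6. 115.  55.  46. 127.]
```

```bash
sed -i 's/RAD=63./RAD=66./' h.py; python3 - <<'E'
from h import *
grip(0,5)
q=arm.inverse_kinematics(*pose(42,110,-1)); arm.goto_joints(q)
print(state()['time'])
r=arm.move_l(pose(42,40,-1)[0],feed=80,f_stop=6); print(r)
for n in("top","scene"): cv2.imwrite(f"pics/{n}1.png",imaging.capture(n)[:,:,::-1])
s=state(); print(s['time'],s['force'],s['position'],pose(42,40,-1)[0],s['grip_width'])
a=cv2.imread("pics/top1.png")[145:285,280:440]; b=cv2.imread("pics/scene1.png")[100:300,200:420]
cv2.imwrite("pics/t1z.png",cv2.resize(a,None,fx=4.2,fy=4.2)); cv2.imwrite("pics/s1z.png",cv2.resize(b,None,fx=3,fy=3))
E
```

```text
2.8667
False
3.9917 [ 0.53920794  0.06061002 -0.43356329] [ 528.0637203  -184.57470621  235.52958023] [ 528.05732173 -184.28823352  234.98694773] 0.5117628020361848
```

View pics/t1z.png

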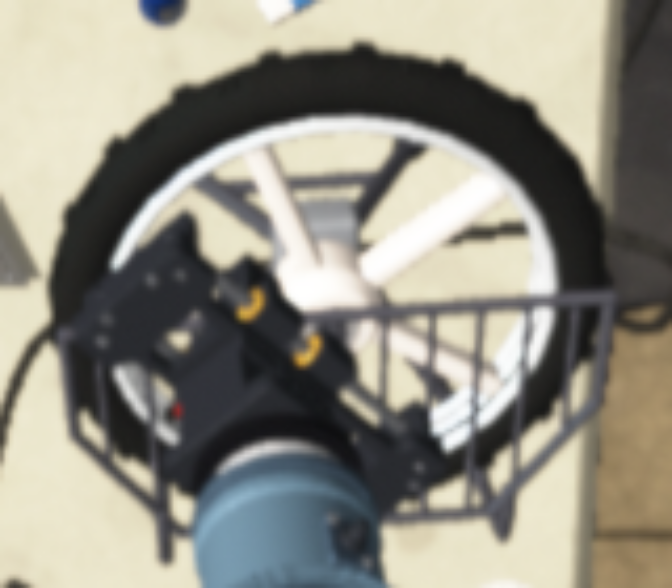

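View pics/s1z.png

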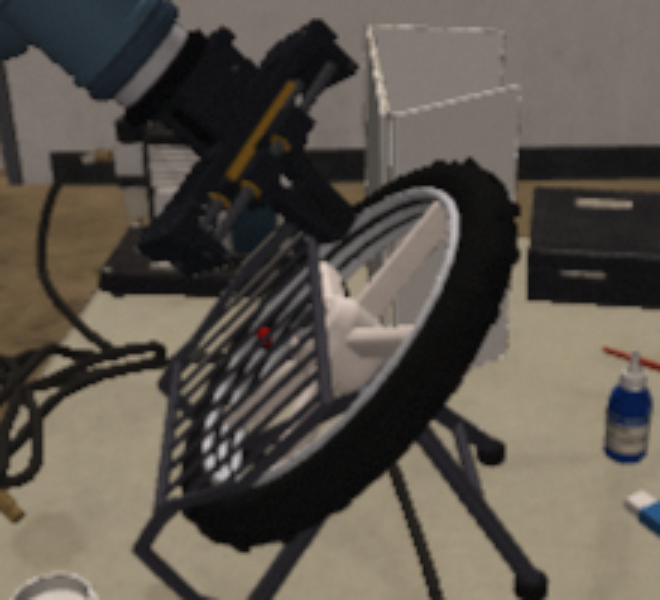

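The fingertip is over the gap between the 20° and 92° spokes, clear of the guard bar. Next I insert it and push the first spoke, watching the force.

```bash
cat >> h.py <<'E'
def sweep(a,b,step=6,feed=45,zt=-4,fmax=20):
    n=max(1,int(np.ceil(abs(b-a)/step))); peak=0
    for f in np.linspace(a,b,n+1)[1:]:
        st=arm.move_l(*pose(f,zt,-1),feed=feed,f_stop=fmax)
        F=state()['force']; peak=max(peak,np.linalg.norm(F))
        if st: print("force stop at",f,F); return False
    print("swept",b,"peak",round(peak,1),"t",state()['time']); return True
def snap(tag):
    a=imaging.capture("top"); cv2.imwrite(f"pics/top_{tag}.png",a[:,:,::-1])
    cv2.imwrite(f"pics/z_{tag}.png",cv2.resize(a[145:285,280:440,::-1],None,fx=4.2,fy=4.2)); return a
E
python3 - <<'E'
from h import *
r=arm.move_l(pose(42,-4,-1)[0],feed=60,f_stop=5); print(r,state()['force'],state()['position']-pose(42,-4,-1)[0])
if not r:
    sweep(42,20)
    snap("a"); print(state()['force'],state()['time'])
E
```

```text
False [-0.03312149  0.73240534  0.37564645] [ 0.04010017 -0.01055457  0.09825087]
swept 20 peak 1.1 t 6.0417
[ 1.00010572 -0.8638986   0.52718668] 6.0917
```

View pics/z_a.png

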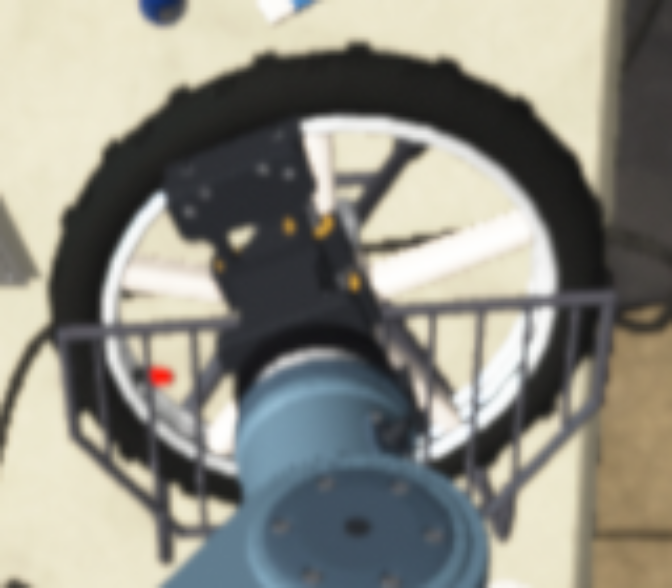

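The wheel is turning clockwise: the cap has moved up-left to about (160,377) in the crop, and forces are around 1 N. I'll finish this push, retract and look.

```bash
python3 - <<'E'
from h import *
if sweep(20,-37):
    sweep(-37,-34)   # back off the spoke
    print(arm.move_l(pose(-34,60,-1)[0],feed=100,f_stop=8))
    arm.reach(*pose(42,100,-1))
    snap("b"); cv2.imwrite("pics/scene_b.png",imaging.capture("scene")[:,:,::-1]); print(state()['time'])
E
```

```text
swept -37 peak 1.4 t 9.0917
swept -34 peak 0.8 t 9.3417
False
11.35
```

View pics/z_b.png

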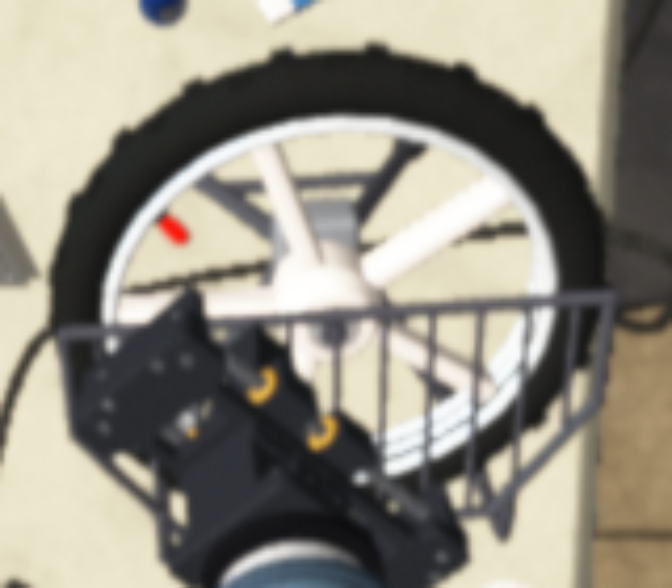

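The cap is now upper left, with its inner end near (184,238) in the crop. I'll compute the wheel angle from that.

```bash
cat >> h.py <<'E'
def theta(img,r=98):
    d=img.astype(int); m=(d[...,0]>150)&(d[...,1]<90)&(d[...,2]<90)
    m[:145]=0;m[285:]=0;m[:,:280]=0;m[:,440:]=0
    v,u=np.nonzero(m); c=np.array([u.mean(),v.mean()])
    t=np.radians(np.arange(-180,180,.25)); P=proj('top',toW(PZ,[[r*np.cos(a),r*np.sin(a),12] for a in t]))
    e=np.linalg.norm(P-c,axis=1); i=e.argmin(); return np.degrees(t[i]),e[i],c,len(u)
E
python3 - <<'E'
from h import *
for f in("top0","top_a","top_b"):
    im=cv2.imread(f"pics/{f}.png")[:,:,::-1]
    for r in(98,103):print(f,theta(im,r))
E
```

```text
top0 (np.float64(126.5), np.float64(2.554112099703022), array([323.5       , 242.18181818]), 22)
top0 (np.float64(127.00000000000001), np.float64(0.6825138164652589), array([323.5       , 242.18181818]), 22)
top_a (np.float64(111.0), np.float64(2.020783695167023), array([317.73333333, 234.2       ]), 15)
top_a (np.float64(111.5), np.float64(0.077798464590736), array([317.73333333, 234.2       ]), 15)
top_b (np.float64(54.25), np.float64(2.2125569435568613), array([320.7826087 , 199.08695652]), 23)
top_b (np.float64(53.75), np.float64(0.13548206260252607), array([320.7826087 , 199.08695652]), 23)
```

```bash
python3 - <<'E'
from h import *
print(arm.move_l(*pose(40,60,-1),feed=80,f_stop=8))
r=arm.move_l(*pose(40,-4,-1),feed=60,f_stop=5); print(r,state()['force'])
if not r and sweep(40,-10) and sweep(-10,-17,step=3.5,feed=25):
    print(theta(snap("c"),103),state()['time'])
E
```

```text
False
False [ 0.02965446 -0.27728303 -0.13037217]
swept -10 peak 1.4 t 15.8417
swept -17 peak 1.8 t 16.4583
(np.float64(2.5), np.float64(0.3332222240449744), array([356.29166667, 180.83333333]), 24) 16.5083
```

View pics/z_c.png

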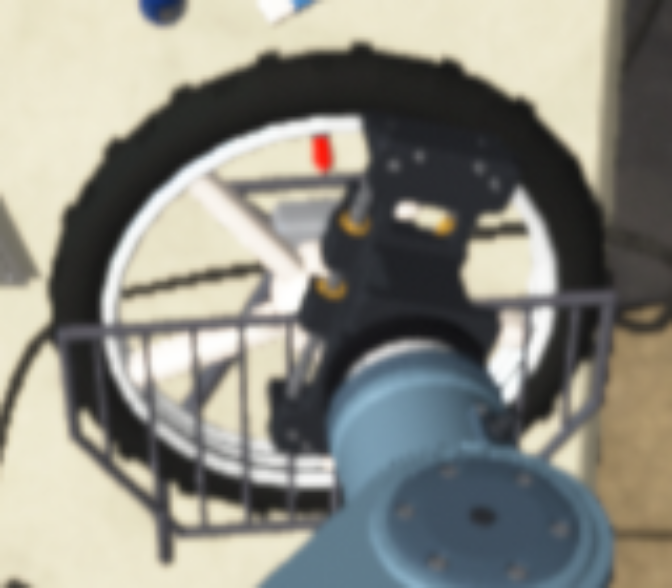

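The cap is at the top, about (322,153) in the crop, which is 2.5° left. I'll push 2.5° more, back off, retract and check.

```bash
python3 - <<'E'
from h import *
sweep(-17,-19.5,step=2.5,feed=15); sweep(-19.5,-15,step=5,feed=25)
print(arm.move_l(*pose(-15,60,-1),feed=80,f_stop=8))
arm.move_l(*pose(-15,130,-1),feed=120)
q=arm.inverse_kinematics([380,-330,380],pose(-15,130,-1)[1])
if q is not None: arm.goto_joints(q)
a=snap("d"); print(theta(a,103)); arm.dwell(.4); print(theta(snap("e"),103),state()['time'],state()['force'])
cv2.imwrite("pics/scene_e.png",imaging.capture("scene")[:,:,::-1])
E
```

```text
swept -19.5 peak 2.1 t 16.85
swept -15 peak 0.5 t 17.2083
False
(np.float64(0.0), np.float64(0.49691464688544135), array([358.40740741, 180.81481481]), 27)
(np.float64(0.0), np.float64(0.49691464688544135), array([358.40740741, 180.81481481]), 27) 20.0333 [0.1637587  0.07940916 0.27970529]
```

View pics/z_e.png

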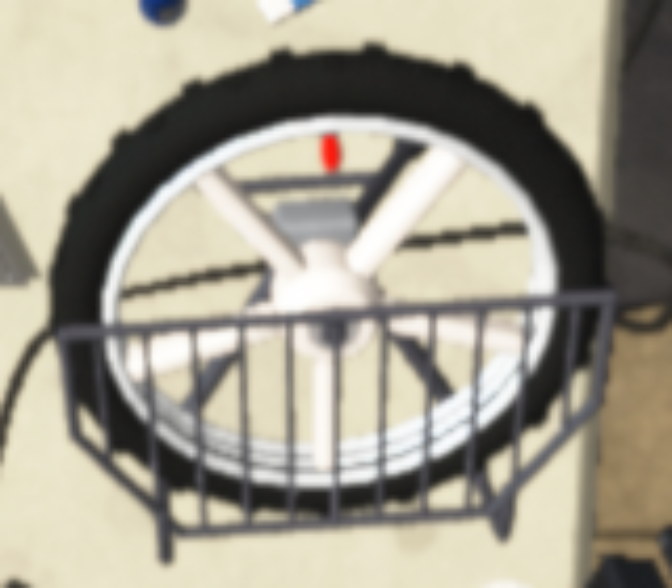

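View pics/scene_e.png

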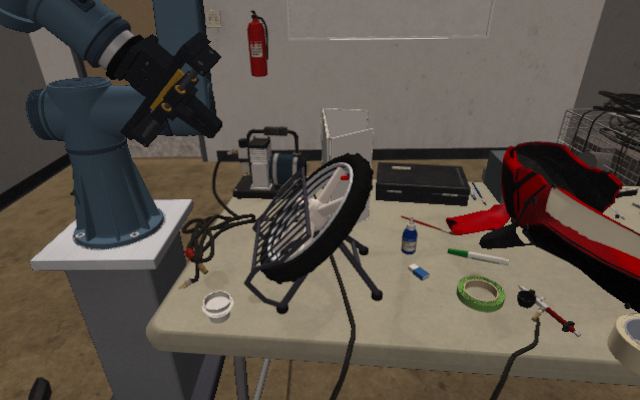

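```bash
python3 - <<'E'
from h import *
P=proj('top',toW(PZ,[wp(0,112,k,10) for k in(36,180,252+72)]+[wp(0,103,0,12)])); print((P-[280,145])*4.2)
a=cv2.imread("pics/top0.png");b=cv2.imread("pics/top_e.png")
d=cv2.absdiff(a,b).max(2)
for n,(u,v) in dict(jar=(258,247),cup=(400,295),bottle=(318,142),eraser=(350,144)).items(): print(n,d[v-14:v+14,u-14:u+14].max())
E
```

```text
[[201.84364158 175.3816015 ]
 [327.28473966 459.46124428]
 [455.11278058 158.37910337]
 [328.98908641 148.36017412]]
jar 10
cup 7
bottle 7
eraser 105
```

```bash
python3 - <<'E'
from h import *
a=cv2.imread("pics/top0.png");b=cv2.imread("pics/top_e.png")
print(cv2.absdiff(a,b).max(2)[134:152,336:364].max())
arm.finish_job()
E
```

```text
6
the job is handed in; nothing more can be done
```

The valve's red cap is at the top of the wheel, and I handed the job in with the wheel at rest. It took two pushes on the spokes with the closed gripper's fingertip, turning the wheel clockwise by about 127°.

- **Valve position:** the last pictures put the cap at 0.0° from the top. The estimate is good to roughly 2°, and about 7° is allowed. The spoke positions agreed with this.
- **Wheel at rest:** two pictures 0.4 s apart showed no movement. The arm was well clear of everything when I handed in.
- **Force:** no reading between push steps was above about 2 N.
- **Things round the stand:** comparing the first and last pictures from above, the jar, cup, bottle and eraser had not moved. My first check window on the eraser showed a difference, but it took in part of the turning tyre; a tighter window showed none.
- **Time:** about 20 s of the 54 s allowed.

No check failed. The job reports no verdict, so the official result is not known here.

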